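Build up a staggered table planter

TASK

Build the staggered planter on its stone-footed base box: set the long stepped box on the base's low rims, turned end for end so that its planted end overhangs the base's unplanted end, and push it in until it is flat against the base's step; then set the short plain box on the long box's low rims, overhanging the opposite way, and push it in flat against that box's step without dragging the long box off the base's step. Keep the sides of the three boxes flush and the boxes level, and set them down gently rather than dropping them. Leave the base where it stands and do not disturb the other things on the table.

Things in the scene. Friction and masses are not known exactly. Their poses are not given: they have to be found in the camera images.
- base_mid (a point): Stepped base box, black timber, 180 mm long (x) by 60 wide (y), on a fixed stone foot 210 x 100 x 18 mm; 2.6 kg, not fastened to the table. Low rims, 50 mm above its underside (68 above the table), from its unplanted end x=-90 to x=+36 mm; then the planted pocket to x=+90. Point: mid-length, mid-width, 43 mm above the table. x to the planted end (robot's left, more or less), z up.
- base_step (a point): Foot of the base's step, mid-width: at low-rim level, 36 mm along x and 25 mm up from base_mid, same axes. Here the pocket's 10 mm higher walls (60 mm) make an upright step across the full width, facing -x. Stiff plastic plants in the pocket rise about 5 mm above its walls. The space between the low rims is hollow; all walls are 8 mm thick.
- long_mid (a point): The loose long box, 0.3 to 0.55 kg: the same shape and size as the base box but without the stone foot, flat underneath. Point: mid-length, mid-width, 25 mm above its underside. x to its planted end, z up. Finished: x opposite to the base's x, unplanted end face (x=-90 mm) on the base's step, this point 54 mm to the -x side of base_mid and 50 mm above it.
- long_step (a point): Foot of the long box's step, mid-width: at the level of its low rims, 36 mm along x and 25 mm up from long_mid, same axes; the step is 10 mm high and faces the box's -x. The long box is held on the base by its weight alone: pushed hard against this step, the short box drags it outwards. Low rims from x=-90 to +36 mm, planted pocket from +36 to +90 mm.
- short_mid (a point): The loose short plain box, 0.25 to 0.5 kg, black timber, 160 mm long (x), 60 wide (y), 50 high, no step, ends alike, flat underneath; stiff plastic plants about 5 mm above its rim. Point: its centre, 25 mm up. Finished (either way round): one end face on the long box's step, this point 44 mm to the -x side of long_mid and 50 mm above it. Long and short box may start on either side.
- mug: Bystander: white mug, 80 mm across, 88 mm high; origin under its centre.
- remote: Bystander: black remote control, 45 x 170 x 16 mm; origin under its centre.
- mister: Bystander: amber misting bottle with a black spray head, 72 mm across, 174 mm high; origin under its centre.
- snips: Bystander: snips lying flat, about 190 mm long, 16 mm high; origin under the pivot.
- sprig_a: Bystander: loose plastic sprig on a 30 mm plug, 55 mm across, 35 mm high; origin under its centre.
- sprig_b: Bystander: a second loose sprig like the first.
- pot: Bystander: empty terracotta pot, upright, 90 mm across, 78 mm high; origin under its centre.

How it is judged:
On the way:
1. the long stepped box rests on the base's low rims, turned end for end (x of long_step in the frame of base_mid below -0.06 m and x of long_mid in the frame of base_mid between -0.085 and -0.045 m and z of long_mid in the frame of base_mid between 0.046 and 0.054 m), for 0.2 s.
At the end, for the whole second after the job is handed in: Long box on the base's rims, planted end over the base's unplanted end; short box on the long box's rims, overhanging the other way; each within 5 mm of the step below, height within 4 mm, tilt under 2 degrees, sides flush within 6.5 mm and 4 degrees; all at rest (x of long_step in the frame of base_mid below -0.06 m and x of long_mid in the frame of base_mid between -0.059 and -0.05 m and y of long_mid in the frame of base_mid between -0.0065 and 0.0065 m and z of long_mid in the frame of base_mid between 0.046 and 0.054 m and angle between the x axis of long_mid and the x axis of base_mid, either way round below 0.07 rad and angle between each of long_mid, short_mid's own z axis and vertical below 0.035 rad and x of short_mid in the frame of long_mid between -0.049 and -0.04 m and y of short_mid in the frame of long_mid between -0.0065 and 0.0065 m and z of short_mid in the frame of long_mid between 0.046 and 0.054 m and angle between the x axis of short_mid and the x axis of long_mid, either way round below 0.07 rad and linear speed of each of base, long, short below 0.02 m/s); the robot touches nothing.
It fails at once if the base was shifted by more than 20 mm (distance of base_mid from where it was at the start of the episode above 0.02 m).
It fails at once if a box was let fall (faster than 0.5 m/s while out of the fingers: a drop of some 13 mm) ((linear speed of long above 0.5 m/s and contact force between the fingers and long below 0.3 N) or (linear speed of short above 0.5 m/s and contact force between the fingers and short below 0.3 N)).
It fails at once if a bystander was moved by more than 30 mm or tipped over (distance of any of mug, remote, mister, snips, sprig_a, sprig_b, pot from where it was at the start of the episode above 0.03 m or angle between any of mug, remote, mister, snips, sprig_a, sprig_b, pot's own z axis and vertical above 0.5 rad).
It also fails if it takes over 72 s, if anything falls off the work surface, if the arm or the gripper's body presses on something with over 40 N, if the wrist force passes 120 N, or if a joint passes its speed limit or range.

ROBOT

A 6-joint arm with a two-finger parallel gripper is mounted at the origin on the work surface. World frame = base frame: x ahead of the robot, y to its left, z up, the work surface at z = 0. Lengths are in m, angles in rad, forces in N, time in s.
With the tool pointing down it reaches from about 0.275 to 0.85 m from the base axis. Payload 5.2 kg.
Tool frame: the origin (TCP) lies between the finger pads; the fingertips stand 17 mm ahead of it and the grasp point (between the pads) lies 2 mm behind it (finger_overhang is the z of the fingertips in the tool frame, in m); z points along the fingers, y is the line along which they close (so a half turn about z gives the same grasp; the last joint's range is limited). The gripper opens to 85 mm and grips with 20 to 120 N. Pads are 22 mm wide; open, the fingers measure 114 mm over their backs; the gripper's body (76 mm by 85 mm) begins 54 mm behind the grasp point. The pads swing forward as they close: fully open they stand 13 mm farther back than shut.
Start: joints at [-1.303, 0.259, 1.535, -0, 1.348, -0.203], TCP at [0.25, -0.49, 0.248] pointing down, gripper open.
Joint ranges: [-3.14, 3.14], [-0.91, 2.08], [0.19, 2.58], [-1.22, 4.36], [0.22, 2.71], [-3.12, 3.12]. Speed limits (rad/s): [2.57, 2.57, 3.14, 3.14, 3.14, 3.14].

INTERFACE

Orientations are given as a unit quaternion [w, x, y, z].
In Python, from station import get_obs, grab_frame, calibration, job_done, finger_overhang gives the robot as it stands.
- The arm moves only by the tool drive_tool, never from a script. Its argument "deltas" is a list of rows, each an object of numbers: "grip": the closure, from 0 (fully open) to 1 (shut); "x", "y", "z": the shift along the tool's x, y, z in m; "spin": the turn about the tool's z in rad. In form: [{"grip": .., "x": .., "y": .., "z": .., "spin": ..}, ...]. A call has 1 to 8 rows; each row is the pose to reach, as a shift and turn from the pose commanded when the call began, along the tool's axes at that moment; what a row does not reach only later rows make up. A row lasts 1/10 s, in which the tool goes at most 50 mm and 8.59 degrees, less where a joint would pass 70% of its speed; a pose out of reach is approached as far as the arm can. A call with a gripper value outside its range is refused whole. The fingers move at their own pace and stop on an object; "squeeze" is the grip in N (left out, the last holds). Time passes only in rows, so rows that repeat a pose let the fingers close. It gives the time, the measured TCP pose, the force, the opening and the grip force at its end, in the units of the state.
- get_obs(): the state, without advancing time (a new reading comes with each control period).
- grab_frame(name): name is "scene" or "side" or "wrist"; returns the picture (420x560x3 uint8, red, green, blue); there is no depth.
- calibration(name): a dict with "fx", "fy", "cx", "cy" (pixels), "rvec" (rotation vector, rad) and "tvec" (3), from world to camera coordinates, as OpenCV has them. Camera axes: x right, y down, z forward; pixel columns grow to the right and rows downward; lengths in m; the calibration is good to about 2 mm. The wrist camera is an equidistant fisheye: a pixel r from the principal point sees the ray r / f radians off the axis. A picture is of the moment at which its call begins: read the wrist's pose just before it. calibration takes no time and is no camera call; for the wrist camera it gives the pose at the moment of the call.
- job_done(): hands the job in; it is judged then, once.
The state is a dict: "clock": time; "joint_pos": joint angles; "dq": joint speeds; "tau": joint torques, N m; "tool_pos": TCP position; "tool_rot": TCP orientation; "force": force on the tool from outside, world axes, zero at the start; "moment": the same for the moment, N m; "gripper_width": finger opening in m; "finger_force": force on a finger pad.
Only numpy, scipy, OpenCV 4.12 (cv2) and the standard library are available. Lean on these libraries where they do the work, as an engineer would, in place of code of your own. Each camera call takes 0.05 s, during which the arm holds its last target. There are 200 camera calls.

## Working session

There is one attempt and no reset: what is moved stays moved. The work goes in short steps, Python scripts to look and compute and a tool call to move; the robot and the scene stay as the last step left them, time stands still between calls to the robot, and variables do not carry over. Pictures are saved under pics/ and viewed, at most 10 in all, crops included, and the job is handed in when it is done.

Besides the shell and the picture viewer there is one more tool, called after "Request:" by a JSON object that holds its "fn" and its "kwargs", one argument or row to a line. drive_tool: Moves the arm, as the interface text tells. Its arguments: {"type":"object","properties":{"deltas":{"type":"array","items":{"type":"object","properties":{"grip":{"type":"number"},"x":{"type":"number"},"y":{"type":"number"},"z":{"type":"number"},"spin":{"type":"number"}}}},"squeeze":{"type":"number"}},"required":["deltas"]}

```bash
ls; mkdir -p pics; python3 - <<'E'
from station import *
import cv2,numpy as np
o=get_obs();print(o)
a=grab_frame("scene");b=grab_frame("side")
for n in("scene","side"):print(n,calibration(n))
cv2.imwrite("pics/s.png",a[:,:,::-1]);cv2.imwrite("pics/d.png",b[:,:,::-1])
E
```

```text
pics
{'clock': 0.0, 'joint_pos': array([-1.30282114e+00,  2.59343384e-01,  1.53608703e+00, -3.63049130e-05,
        1.34803665e+00, -2.02786759e-01]), 'dq': array([ 0.00063013,  0.00159745, -0.00049964, -0.00031255, -0.00044813,
       -0.00185042]), 'tau': array([ 8.00384441e-04, -4.46025074e+01, -2.90573537e+01,  4.56301109e-05,
        1.18278677e-02,  5.88927222e-06]), 'tool_pos': array([ 0.24933893, -0.4896593 ,  0.2474729 ]), 'tool_rot': array([-9.36128544e-04,  9.72424198e-01,  2.33217284e-01, -4.82327608e-05]), 'force': array([ 0.18559169, -1.15118407,  0.03018336]), 'moment': array([-0.02565407,  0.01738367,  0.0152962 ]), 'finger_force': 0.0, 'gripper_width': 0.08565088403514584}
scene {'fx': 516.1641009527746, 'fy': 516.1641009527746, 'cx': 277.7550207292765, 'cy': 211.62381126749997, 'rvec': array([ 2.18048645,  0.6790841 , -0.29728278]), 'tvec': array([-0.41582437, -0.17051469,  1.82261766])}
side {'fx': 537.7497135825727, 'fy': 537.7497135825727, 'cx': 279.7941269681252, 'cy': 208.10167984341106, 'rvec': array([ 0.70363035, -2.71177542,  1.01528145]), 'tvec': array([0.4615072 , 0.3101723 , 1.13997294])}
```

View pics/s.png

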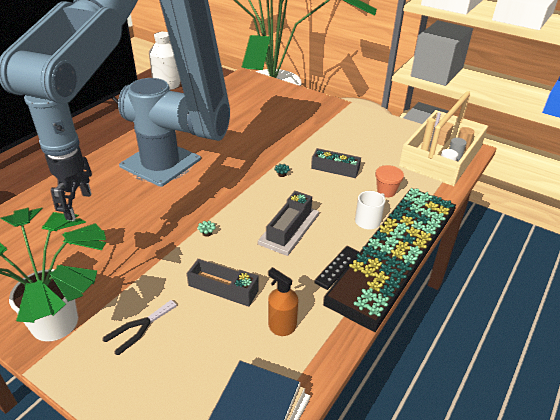

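View pics/d.png

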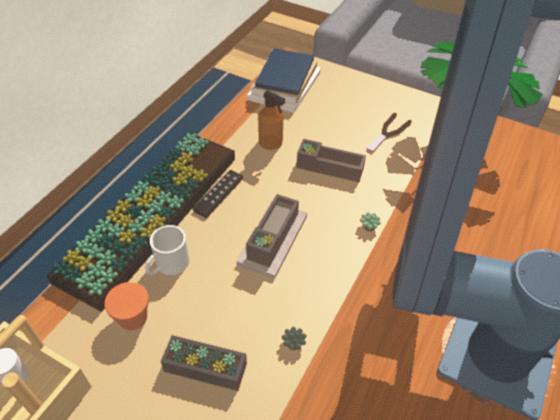

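Scene shows the long box at about (222,282), base (290,220), short box (337,162), snips (140,325), mister (283,305), sprigs (207,228) and (282,170). The side view shows the same: long (330,160), base (273,235), short (204,362). I'll cast dark-blob outlines onto planes for rough poses.

```bash
cat > h.py <<'E'
from station import *
import cv2,numpy as np
def ray(n,uv,cal=None):
    c=cal or calibration(n);R=cv2.Rodrigues(c["rvec"])[0];t=c["tvec"]
    x=(np.atleast_2d(uv).astype(float)-[c["cx"],c["cy"]])/[c["fx"],c["fy"]]
    if n=="wrist":
        r=np.linalg.norm(x,axis=1)[:,None];d=np.hstack([x*np.sinc(r/np.pi)*1,np.cos(r)])
    else: d=np.hstack([x,np.ones((len(x),1))])
    return -R.T@t, d@R
def cast(n,uv,z,cal=None):
    o,d=ray(n,uv,cal);return o+d*((z-o[2])/d[:,2])[:,None]
E
python3 - <<'E'
from h import *
np.set_printoptions(precision=3,suppress=True)
for n,f,pts in(("scene","s",dict(long=(222,280),base=(290,220),short=(337,162))),("side","d",dict(long=(330,160),base=(273,232),short=(204,362)))):
    g=cv2.cvtColor(cv2.imread(f"pics/{f}.png"),cv2.COLOR_BGR2HSV)[:,:,2]
    m=(g<95).astype(np.uint8)
    for k,p in pts.items():
        z={'long':.05,'base':.068,'short':.05}[k]
        print(n,k,cast(n,[p],z)[0])
    for k,p in pts.items():
        w=np.zeros_like(m);cv2.circle(w,p,58,1,-1)
        nl,l,s,c=cv2.connectedComponentsWithStats(m*w)
        for i in range(1,nl):
            if s[i,4]>300: print(k,s[i],c[i])
for k,u,v in(("mister",(283,325),(270,140)),("mug",(370,220),(172,262)),("pot",(390,188),(128,315)),("sprA",(207,228),(371,222)),("sprB",(282,170),(293,340)),("snips",(148,322),(383,138)),("remote",(338,268),(218,193))):
    print(k,cast("scene",[u],.01)[0],cast("side",[v],.01)[0])
E
```

```text
scene long [ 0.559 -0.342  0.05 ]
scene base [ 0.584 -0.059  0.068]
scene short [0.539 0.304 0.05 ]
long [ 187  259   72   47 1763] [223.226 282.213]
base [ 267  191   45   55 1013] [289.618 220.044]
short [312 149  49  29 772] [335.819 164.244]
side long [ 0.544 -0.311  0.05 ]
side base [ 0.55  -0.008  0.068]
side short [0.516 0.334 0.05 ]
long [297 154  39  20 305] [310.754 163.115]
base [247 207  50  59 399] [267.556 247.654]
short [162 362  84  28 699] [202.641 375.491]
mister [ 0.752 -0.345  0.01 ] [ 0.746 -0.339  0.01 ]
mug [0.75 0.14 0.01] [0.736 0.149 0.01 ]
pot [0.732 0.327 0.01 ] [0.736 0.31  0.01 ]
sprA [ 0.365 -0.176  0.01 ] [ 0.372 -0.197  0.01 ]
sprB [0.382 0.204 0.01 ] [0.392 0.187 0.01 ]
snips [ 0.473 -0.528  0.01 ] [ 0.464 -0.51   0.01 ]
remote [ 0.769 -0.095  0.01 ] [ 0.763 -0.091  0.01 ]
```

Request:
{"fn": "drive_tool", "kwargs": {
  "deltas": [
    {"x":0.34,"y":-0.01},
    {"x":0.34,"y":-0.01},
    {"x":0.34,"y":-0.01},
    {"x":0.34,"y":-0.01},
    {"x":0.34,"y":-0.01},
    {"x":0.34,"y":-0.01},
    {"x":0.34,"y":-0.01},
    {"x":0.34,"y":-0.01}
  ]
}}

```text
validation failed for argument at $.de...
```

```bash
python3 - <<'E'
from h import *
import pickle
o=get_obs();c=calibration("wrist");a=grab_frame("wrist")
print(o["tool_pos"],o["joint_pos"],c)
pickle.dump(c,open("w1.pkl","wb"));cv2.imwrite("pics/w1.png",a[:,:,::-1])
E
```

```text
[ 0.24938461 -0.48970484  0.24756527] [-1.30279388e+00  2.59257522e-01  1.53597196e+00  1.63594641e-05
  1.34802246e+00 -2.02797442e-01] {'fx': 325.19226210127806, 'fy': 325.19226210127806, 'cx': 277.9409097859198, 'cy': 206.84046766680308, 'rvec': array([-2.48276839,  1.5209656 ,  0.20115925]), 'tvec': array([-0.54940327, -0.03359868,  0.37666653])}
```

View pics/w1.png

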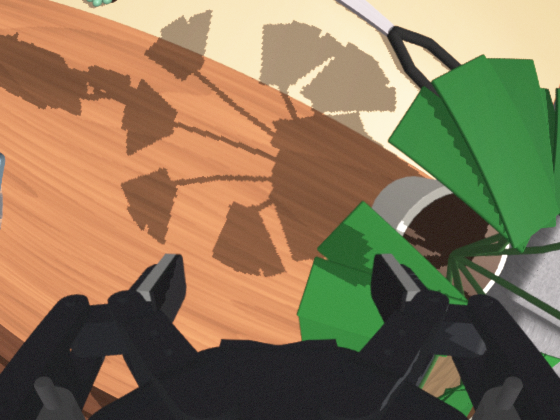

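The picture is still from the start pose: the move was refused, probably because rows need all fields. The wrist camera looks ahead along tool +x, with the fingers at (170,280) and (390,280).

Request:
{"fn": "drive_tool", "kwargs": {
  "deltas": [
    {"grip":0,"x":0.28,"y":-0.01,"z":0,"spin":0},
    {"grip":0,"x":0.28,"y":-0.01,"z":0,"spin":0},
    {"grip":0,"x":0.28,"y":-0.01,"z":0,"spin":0},
    {"grip":0,"x":0.28,"y":-0.01,"z":0,"spin":0},
    {"grip":0,"x":0.28,"y":-0.01,"z":0,"spin":0},
    {"grip":0,"x":0.28,"y":-0.01,"z":0,"spin":0},
    {"grip":0,"x":0.28,"y":-0.01,"z":0,"spin":0},
    {"grip":0,"x":0.28,"y":-0.01,"z":0,"spin":0}
  ]
}}

```text
clock: 0.95
tool_pos: [0.4946, -0.3537, 0.2477]
tool_rot: [-0.0, 0.972, 0.234, -0.001]
force: [-0.7, 0.1, 0.2]
gripper_width: 0.085
finger_force: 0.0
```

```bash
cat >> h.py <<'E'
import pickle
def snap(k):
    c=calibration("wrist");a=grab_frame("wrist");pickle.dump(c,open(k+".pkl","wb"));cv2.imwrite(f"pics/{k}.png",a[:,:,::-1]);return a,c
E
python3 - <<'E'
from h import *
snap("w2");print(get_obs()["joint_pos"])
E
```

```text
[-8.05178712e-01  3.63597217e-01  1.38875520e+00 -6.84472232e-04
  1.39026919e+00  2.94577961e-01]
```

View pics/w2.png

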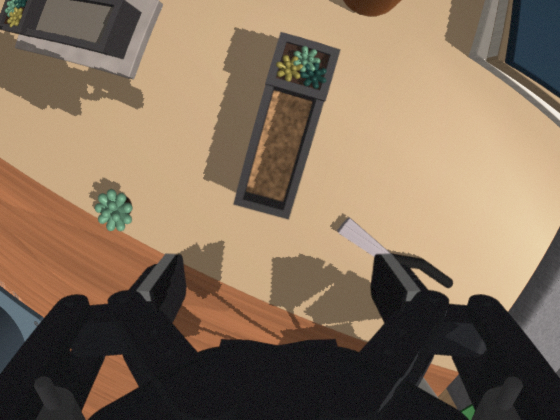

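Long box: planted end at the top with corners (283,33) and (340,49), unplanted end corners (236,203) and (289,217). Sprig at (114,211), snips handle at (345,228). The base is partly in view top left.

```bash
python3 - <<'E'
from h import *
np.set_printoptions(precision=4,suppress=True)
c=pickle.load(open("w2.pkl","rb"));print(-cv2.Rodrigues(c["rvec"])[0].T@c["tvec"])
im=cv2.imread("pics/w2.png");hsv=cv2.cvtColor(im,cv2.COLOR_BGR2HSV)
m=((hsv[:,:,2]<100)&(hsv[:,:,1]<90)).astype(np.uint8)
w=np.zeros_like(m);w[25:228,225:350]=1;m*=w
n,l,s,_=cv2.connectedComponentsWithStats(m);i=1+np.argmax(s[1:,4]);print(s[i])
ct=max(cv2.findContours((l==i).astype(np.uint8),0,2)[0],key=cv2.contourArea)
h=cv2.convexHull(ct);print(cv2.approxPolyDP(h,5,True)[:,0].tolist())
A=cast("wrist",[(283,33),(340,49)],.06,c);B=cast("wrist",[(236,203),(289,217)],.05,c)
print(A,B,np.linalg.norm(A[0]-A[1]),np.linalg.norm(B[0]-B[1]))
a=A.mean(0);b=B.mean(0);d=a-b;print((a+b)/2,np.linalg.norm(d[:2]),np.arctan2(d[1],d[0]))
E
```

```text
[ 0.553  -0.3238  0.3723]
[ 234   33  106  186 5060]
[[281, 33], [339, 50], [287, 218], [234, 203]]
[[ 0.6325 -0.2885  0.06  ]
 [ 0.6445 -0.3437  0.06  ]] [[ 0.4596 -0.3231  0.05  ]
 [ 0.4712 -0.3786  0.05  ]] 0.05651584981465672 0.05662967106235619
[ 0.5519 -0.3335  0.055 ] 0.17654436193348638 0.19822269054660416
```

Request:
{"fn": "drive_tool", "kwargs": {
  "deltas": [
    {"grip":0,"x":0.13,"y":-0.26,"z":0,"spin":0},
    {"grip":0,"x":0.13,"y":-0.26,"z":0,"spin":0},
    {"grip":0,"x":0.13,"y":-0.26,"z":0,"spin":0},
    {"grip":0,"x":0.13,"y":-0.26,"z":0,"spin":0},
    {"grip":0,"x":0.13,"y":-0.26,"z":0,"spin":0},
    {"grip":0,"x":0.13,"y":-0.26,"z":0,"spin":0},
    {"grip":0,"x":0.13,"y":-0.26,"z":0,"spin":0},
    {"grip":0,"x":0.13,"y":-0.26,"z":0,"spin":0}
  ]
}}

```text
clock: 1.8
tool_pos: [0.4919, -0.064, 0.2486]
tool_rot: [0.001, 0.972, 0.233, 0.0]
force: [-0.2, -0.7, -0.7]
gripper_width: 0.0858
finger_force: 0.0
```

```bash
python3 - <<'E'
from h import *
print(get_obs()["tool_pos"]);snap("w3")
E
```

```text
[ 0.49191024 -0.06403595  0.24864423]
```

View pics/w3.png

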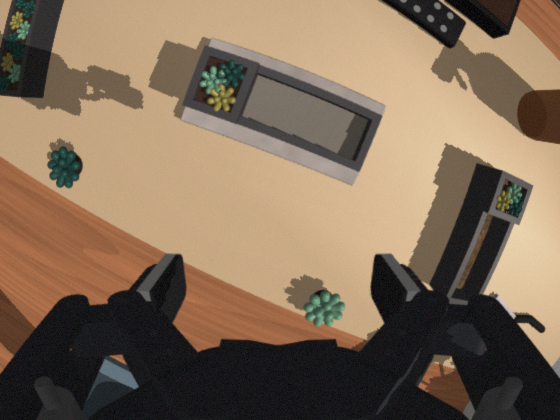

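Base: planted end at left, box corners about (207,49) and (185,108), unplanted end about (383,111) and (361,170), stone foot around it.

```bash
python3 - <<'E'
from h import *
np.set_printoptions(precision=4,suppress=True)
c=pickle.load(open("w3.pkl","rb"));print(-cv2.Rodrigues(c["rvec"])[0].T@c["tvec"])
im=cv2.imread("pics/w3.png");hsv=cv2.cvtColor(im,cv2.COLOR_BGR2HSV)
for T in(90,110):
  m=((hsv[:,:,2]<T)&(hsv[:,:,1]<90)).astype(np.uint8)
  w=np.zeros_like(m);cv2.fillPoly(w,[np.array([(205,32),(395,102),(358,192),(172,120)])],1);m*=w
  n,l,s,_=cv2.connectedComponentsWithStats(m);i=1+np.argmax(s[1:,4])
  ct=max(cv2.findContours((l==i).astype(np.uint8),0,2)[0],key=cv2.contourArea)
  h=cv2.convexHull(ct);print(s[i],cv2.approxPolyDP(h,4,True)[:,0].tolist())
print(im[90,205:250:3].tolist(), [im[int(85+i),int(320-.4*i)].tolist() for i in range(-12,20,2)])
cv2.imwrite("pics/w3c.png",cv2.resize(im[30:200,165:400],None,fx=3.4,fy=3.4,interpolation=cv2.INTER_CUBIC))
E
```

```text
[ 0.5501 -0.034   0.3733]
[ 182   46  199  125 5738] [[204, 47], [255, 62], [380, 115], [359, 169], [183, 105]]
[ 182   45  200  126 6189] [[204, 45], [379, 114], [360, 168], [182, 105]]
[[46, 56, 48], [128, 157, 112], [68, 124, 132], [72, 137, 150], [112, 138, 98], [63, 93, 80], [73, 136, 149], [33, 68, 76], [69, 130, 142], [73, 141, 155], [27, 31, 43], [34, 36, 45], [68, 70, 70], [72, 72, 75], [71, 70, 72]] [[142, 180, 211], [144, 181, 212], [134, 160, 182], [143, 152, 161], [141, 149, 161], [145, 152, 164], [144, 151, 162], [123, 131, 140], [71, 71, 74], [73, 72, 76], [73, 71, 74], [51, 49, 53], [87, 94, 102], [107, 116, 126], [106, 117, 126], [105, 115, 122]]
```

View pics/w3c.png

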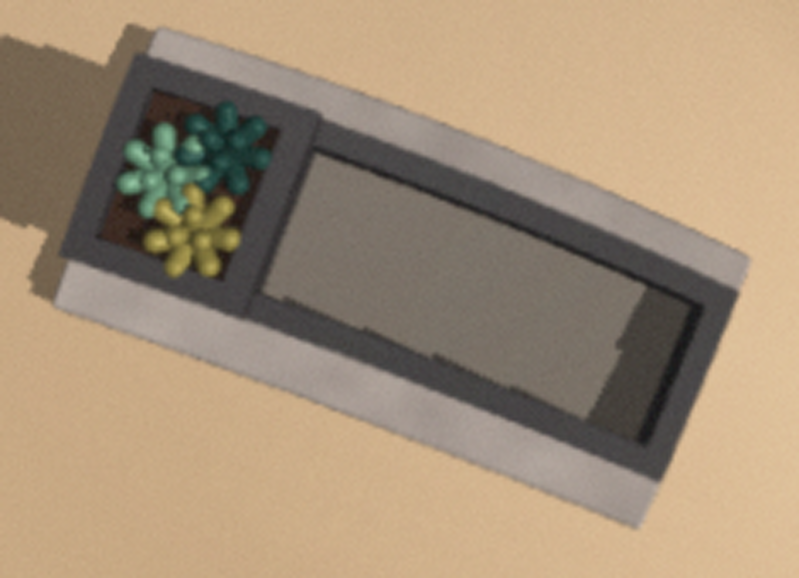

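Crop corners: planted end (138,55) and (62,256), unplanted end (738,290) and (660,481), step edge (320,112) and (245,318).

```bash
python3 - <<'E'
from h import *
np.set_printoptions(precision=4,suppress=True)
c=pickle.load(open("w3.pkl","rb"));f=lambda p:np.array(p)/3.4+[165-.35,30-.35]
A=cast("wrist",f([(138,55),(62,256)]),.078,c);B=cast("wrist",f([(738,290),(660,481)]),.068,c);S=cast("wrist",f([(320,112),(245,318)]),.078,c)
for P in(A,B,S):print(P[:,:2].tolist(),np.linalg.norm(P[0]-P[1]),np.arctan2(*(P[0]-P[1])[:2]))
a,b,s=[P.mean(0)[:2] for P in(A,B,S)];d=a-b;L=np.linalg.norm(d);u=d/L
yaw=np.arctan2(d[1],d[0]);mid=(a+b)/2
print("mid",mid,L,"yaw",yaw,"step x",(s-mid)@u, "long target", mid-.054*u)
# recheck long from this view's top edge and w2
E
```

```text
[[0.5847792174546724, 0.05725192431658059], [0.5263903885517657, 0.051267341059990895]] 0.05869472359086439 1.468657649374003
[[0.6037243244094272, -0.1190706379980146], [0.5447110167046592, -0.12533645837942728]] 0.05934501656676631 1.4650162432690694
[[0.590837240124975, 0.0053089981599566335], [0.5324181784356743, -0.0019750260684293225]] 0.05887141732299326 1.4467507645232245
mid [ 0.5649 -0.034 ] 0.17744418265615114 yaw 1.6759971889161784 step x 0.03578565661957072 long target [ 0.5706 -0.0877]
```

Request:
{"fn": "drive_tool", "kwargs": {
  "deltas": [
    {"grip":0,"x":-0.064,"y":0.269,"z":0,"spin":0.268},
    {"grip":0,"x":-0.064,"y":0.269,"z":0,"spin":0.268},
    {"grip":0,"x":-0.064,"y":0.269,"z":0,"spin":0.268},
    {"grip":0,"x":-0.064,"y":0.269,"z":0,"spin":0.268},
    {"grip":0,"x":-0.064,"y":0.269,"z":0,"spin":0.268},
    {"grip":0,"x":-0.064,"y":0.269,"z":0.02,"spin":0.268},
    {"grip":0,"x":-0.064,"y":0.269,"z":0.06,"spin":0.268},
    {"grip":0,"x":-0.064,"y":0.269,"z":0.06,"spin":0.268}
  ]
}}

```text
clock: 2.65
tool_pos: [0.5531, -0.3337, 0.1817]
tool_rot: [-0.004, 0.995, 0.099, -0.004]
force: [-1.5, 1.4, -1.0]
gripper_width: 0.0853
finger_force: 0.0
```

```bash
python3 - <<'E'
from h import *
np.set_printoptions(precision=4,suppress=True)
print(get_obs()["tool_pos"],get_obs()["tool_rot"]);im,c=snap("w4")
cv2.imwrite("pics/w4c.png",im[:300,150:420,::-1].repeat(2,0).repeat(2,1))
E
```

```text
[ 0.5531 -0.3337  0.1817] [-0.0042  0.9951  0.0987 -0.0043]
```

View pics/w4c.png

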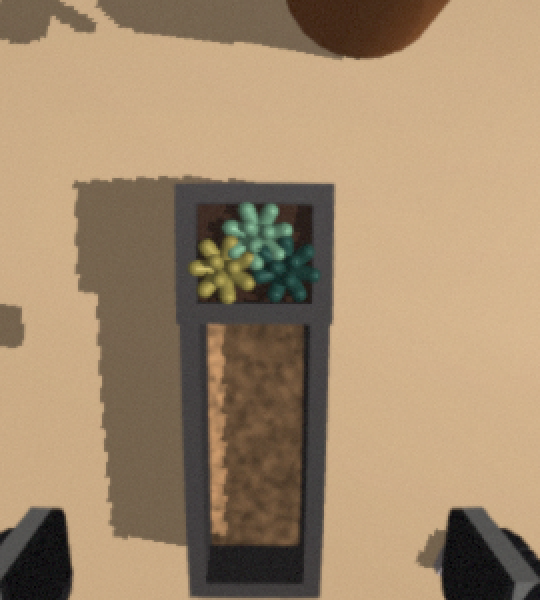

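Box is aligned with the tool: end centres at columns 277.3 and 277.7 against the principal point 277.9. I'll descend and grip.

Request:
{"fn": "drive_tool", "kwargs": {
  "deltas": [
    {"grip":0,"x":0,"y":0,"z":0.05,"spin":0},
    {"grip":0,"x":0,"y":0,"z":0.1,"spin":0},
    {"grip":0,"x":0,"y":0,"z":0.13,"spin":0},
    {"grip":0,"x":0,"y":0,"z":0.15,"spin":0},
    {"grip":0,"x":0,"y":0,"z":0.155,"spin":0},
    {"grip":0,"x":0,"y":0,"z":0.155,"spin":0}
  ]
}}

```text
clock: 3.3
tool_pos: [0.5578, -0.333, 0.0346]
tool_rot: [0.0, 0.995, 0.101, 0.0]
force: [0.2, -0.3, 0.9]
gripper_width: 0.0855
finger_force: 0.0
```

Request:
{"fn": "drive_tool", "kwargs": {
  "deltas": [
    {"grip":1,"x":0,"y":0,"z":0,"spin":0},
    {"grip":1,"x":0,"y":0,"z":0,"spin":0},
    {"grip":1,"x":0,"y":0,"z":0,"spin":0},
    {"grip":1,"x":0,"y":0,"z":0,"spin":0},
    {"grip":1,"x":0,"y":0,"z":0,"spin":0},
    {"grip":1,"x":0,"y":0,"z":0,"spin":0}
  ],
  "squeeze": 50
}}

```text
clock: 3.9
tool_pos: [0.5585, -0.3329, 0.0359]
tool_rot: [0.001, 0.995, 0.101, 0.001]
force: [0.7, 0.7, 5.8]
gripper_width: 0.0592
finger_force: 56.8
```

Request:
{"fn": "drive_tool", "kwargs": {
  "deltas": [
    {"grip":1,"x":0,"y":0,"z":-0.03,"spin":0},
    {"grip":1,"x":0,"y":0,"z":-0.07,"spin":0},
    {"grip":1,"x":0,"y":0,"z":-0.11,"spin":0.1},
    {"grip":1,"x":0.0,"y":-0.02,"z":-0.11,"spin":0.25},
    {"grip":1,"x":0.01,"y":-0.06,"z":-0.11,"spin":0.4},
    {"grip":1,"x":0.03,"y":-0.09,"z":-0.11,"spin":0.55},
    {"grip":1,"x":0.04,"y":-0.11,"z":-0.11,"spin":0.7},
    {"grip":1,"x":0.05,"y":-0.12,"z":-0.11,"spin":0.84}
  ]
}}

```text
clock: 4.7
tool_pos: [0.5819, -0.2021, 0.1438]
tool_rot: [-0.0, 0.949, -0.315, -0.0]
force: [0.5, -0.8, -4.6]
gripper_width: 0.0596
finger_force: 56.4
```

Request:
{"fn": "drive_tool", "kwargs": {
  "deltas": [
    {"grip":1,"x":-0.01,"y":-0.01,"z":0,"spin":0.14},
    {"grip":1,"x":-0.02,"y":-0.02,"z":0,"spin":0.28},
    {"grip":1,"x":-0.03,"y":-0.035,"z":0,"spin":0.42},
    {"grip":1,"x":-0.045,"y":-0.05,"z":0,"spin":0.56},
    {"grip":1,"x":-0.06,"y":-0.065,"z":0,"spin":0.7},
    {"grip":1,"x":-0.07,"y":-0.076,"z":0,"spin":0.828},
    {"grip":1,"x":-0.07,"y":-0.076,"z":0,"spin":0.828},
    {"grip":1,"x":-0.07,"y":-0.076,"z":0,"spin":0.828}
  ]
}}

```text
clock: 5.5
tool_pos: [0.5712, -0.1019, 0.1437]
tool_rot: [0.0, 0.745, -0.668, 0.0]
force: [0.2, -0.7, -3.7]
gripper_width: 0.0587
finger_force: 56.5
```

```bash
python3 - <<'E'
from h import *
print(get_obs()["tool_pos"],get_obs()["tool_rot"],get_obs()["joint_pos"]);im,c=snap("w5")
s=grab_frame("scene")[150:290,200:400,::-1];d=grab_frame("side")[140:290,180:380,::-1]
w=cv2.resize(im[:290,:,::-1],(560,290))
top=np.hstack([cv2.resize(s,(400,280)),cv2.resize(d,(400,280))])
bot=np.zeros((290,800,3),np.uint8);bot[:,:560]=w
cv2.imwrite("pics/m5.png",np.vstack([top,bot]))
E
```

```text
[ 0.57120237 -0.10191556  0.14372356] [ 8.47985529e-05  7.44573915e-01 -6.67539903e-01  3.94845550e-04] [-3.68446289e-01  3.99480813e-01  1.60362228e+00 -4.83166582e-04
  1.13781135e+00  2.66435244e+00]
```

View pics/m5.png

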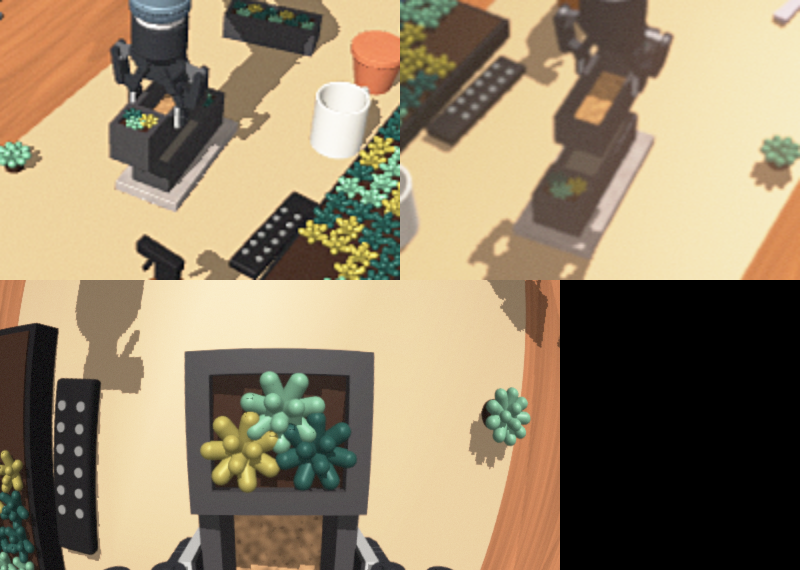

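Long box is held level over the base, planted end toward -y. Wrist view: planted-end rim corners at (185,72) and (374,72).

```bash
python3 - <<'E'
from h import *
np.set_printoptions(precision=4,suppress=True)
c=pickle.load(open("w5.pkl","rb"))
P=cast("wrist",[(185,72),(374,72)],.168,c);print(P,np.linalg.norm(P[0]-P[1]))
m=P.mean(0)[:2];u=np.array([np.cos(1.676),np.sin(1.676)]);print("long mid",m+.09*u,"in base x,y",np.array([[u[0],u[1]],[-u[1],u[0]]])@(m+.09*u-[.565,-.034]),np.arctan2(*(P[1]-P[0])[1::-1]))
E
```

```text
[[ 0.6088 -0.1804  0.168 ]
 [ 0.5501 -0.1869  0.168 ]] 0.05900056443404292
long mid [ 0.57   -0.0941] in base x,y [-0.0603  0.0013] -3.0307736989559952
```

Request:
{"fn": "drive_tool", "kwargs": {
  "deltas": [
    {"grip":1,"x":0,"y":-0.001,"z":0.015,"spin":0},
    {"grip":1,"x":0,"y":-0.001,"z":0.03,"spin":0},
    {"grip":1,"x":0,"y":-0.001,"z":0.035,"spin":0},
    {"grip":1,"x":0,"y":-0.001,"z":0.036,"spin":0},
    {"grip":1,"x":0,"y":-0.001,"z":0.037,"spin":0},
    {"grip":1,"x":0,"y":-0.001,"z":0.037,"spin":0}
  ]
}}

```text
clock: 6.25
tool_pos: [0.5726, -0.1022, 0.1069]
tool_rot: [-0.0, 0.743, -0.669, 0.001]
force: [0.7, -0.5, -5.0]
gripper_width: 0.059
finger_force: 56.4
```

Request:
{"fn": "drive_tool", "kwargs": {
  "deltas": [
    {"grip":1,"x":0,"y":0,"z":0.001,"spin":0},
    {"grip":1,"x":0,"y":0,"z":0.0015,"spin":0},
    {"grip":1,"x":0,"y":0,"z":0.002,"spin":0}
  ]
}}

```text
clock: 6.55
tool_pos: [0.5723, -0.1019, 0.1045]
tool_rot: [-0.0, 0.743, -0.669, 0.0]
force: [-1.0, -0.4, -4.2]
gripper_width: 0.0592
finger_force: 56.4
```

Request:
{"fn": "drive_tool", "kwargs": {
  "deltas": [
    {"grip":1,"x":0,"y":0,"z":0.0005,"spin":0},
    {"grip":1,"x":0,"y":0,"z":0.001,"spin":0},
    {"grip":1,"x":0,"y":0,"z":0.001,"spin":0}
  ]
}}

```text
clock: 6.85
tool_pos: [0.5722, -0.1018, 0.1039]
tool_rot: [-0.0, 0.743, -0.669, 0.0]
force: [-2.2, 1.0, 2.2]
gripper_width: 0.0589
finger_force: 57.2
```

Request:
{"fn": "drive_tool", "kwargs": {
  "deltas": [
    {"grip":1,"x":-0.001,"y":0,"z":-0.0005,"spin":0},
    {"grip":1,"x":-0.002,"y":0,"z":-0.0005,"spin":0},
    {"grip":1,"x":-0.003,"y":0,"z":-0.0005,"spin":0},
    {"grip":1,"x":-0.004,"y":0,"z":-0.0005,"spin":0},
    {"grip":1,"x":-0.0045,"y":0,"z":-0.0005,"spin":0}
  ]
}}

```text
clock: 7.35
tool_pos: [0.572, -0.0975, 0.1039]
tool_rot: [-0.0, 0.743, -0.669, 0.0]
force: [0.3, -1.8, -0.8]
gripper_width: 0.059
finger_force: 57.0
```

Request:
{"fn": "drive_tool", "kwargs": {
  "deltas": [
    {"grip":1,"x":-0.0005,"y":0,"z":0,"spin":0},
    {"grip":1,"x":-0.001,"y":0,"z":0,"spin":0}
  ]
}}

```text
clock: 7.55
tool_pos: [0.5718, -0.0965, 0.1039]
tool_rot: [-0.0, 0.743, -0.669, 0.0]
force: [-0.4, -2.1, 0.2]
gripper_width: 0.0594
finger_force: 57.0
```

Request:
{"fn": "drive_tool", "kwargs": {
  "deltas": [
    {"grip":1,"x":-0.0005,"y":0,"z":0,"spin":0},
    {"grip":1,"x":-0.001,"y":0,"z":0,"spin":0}
  ]
}}

```text
clock: 7.75
tool_pos: [0.5716, -0.0955, 0.104]
tool_rot: [-0.0, 0.743, -0.669, 0.0]
force: [1.2, -2.3, -1.0]
gripper_width: 0.0592
finger_force: 56.9
```

Request:
{"fn": "drive_tool", "kwargs": {
  "deltas": [
    {"grip":1,"x":-0.0005,"y":0,"z":0,"spin":0},
    {"grip":1,"x":-0.001,"y":0,"z":0,"spin":0}
  ]
}}

```text
clock: 7.95
tool_pos: [0.5715, -0.0945, 0.1039]
tool_rot: [0.0, 0.743, -0.669, 0.0]
force: [0.9, -3.4, -0.1]
gripper_width: 0.0593
finger_force: 56.9
```

Request:
{"fn": "drive_tool", "kwargs": {
  "deltas": [
    {"grip":1,"x":-0.0005,"y":0,"z":0,"spin":0},
    {"grip":1,"x":-0.001,"y":0,"z":0,"spin":0}
  ]
}}

```text
clock: 8.15
tool_pos: [0.5715, -0.0945, 0.104]
tool_rot: [0.001, 0.743, -0.669, 0.001]
force: [-0.3, -7.2, -0.8]
gripper_width: 0.0591
finger_force: 56.9
```

Request:
{"fn": "drive_tool", "kwargs": {
  "deltas": [
    {"grip":1,"x":0.0005,"y":0,"z":0,"spin":0},
    {"grip":0.8,"x":0.0005,"y":0,"z":0,"spin":0},
    {"grip":0.0,"x":0.0005,"y":0,"z":0,"spin":0},
    {"grip":0,"x":0.0005,"y":0,"z":0,"spin":0},
    {"grip":0,"x":0.0005,"y":0,"z":0,"spin":0},
    {"grip":0,"x":0.0005,"y":0,"z":0,"spin":0}
  ],
  "squeeze": 20
}}

```text
clock: 8.75
tool_pos: [0.5712, -0.0934, 0.1037]
tool_rot: [-0.0, 0.744, -0.669, -0.0]
force: [0.6, 0.2, -0.1]
gripper_width: 0.0853
finger_force: 0.0
```

Request:
{"fn": "drive_tool", "kwargs": {
  "deltas": [
    {"grip":0,"x":0,"y":0,"z":-0.03,"spin":0},
    {"grip":0,"x":0,"y":0,"z":-0.07,"spin":0},
    {"grip":0,"x":0,"y":0,"z":-0.12,"spin":0},
    {"grip":0,"x":0,"y":0,"z":-0.15,"spin":0},
    {"grip":0,"x":0,"y":0,"z":-0.15,"spin":0},
    {"grip":0,"x":0,"y":0,"z":-0.15,"spin":0}
  ]
}}

```text
clock: 9.35
tool_pos: [0.5714, -0.0937, 0.2543]
tool_rot: [-0.0, 0.743, -0.669, 0.001]
force: [-0.3, 0.2, 0.2]
gripper_width: 0.085
finger_force: 0.0
```

```bash
python3 - <<'E'
from h import *
o=get_obs();print(o["tool_pos"],o["tool_rot"],o["joint_pos"]);im,c=snap("w6")
cv2.imwrite("pics/w6c.png",cv2.resize(im[:300,130:430,::-1],None,fx=2,fy=2,interpolation=cv2.INTER_CUBIC))
E
```

```text
[ 0.57142921 -0.09374633  0.25430981] [-3.52165991e-04  7.43493751e-01 -6.68742514e-01  6.06762682e-04] [-3.55259845e-01  3.06191230e-01  1.45505528e+00  2.11657206e-04
  1.37895851e+00  2.68052907e+00]
```

View pics/w6c.png

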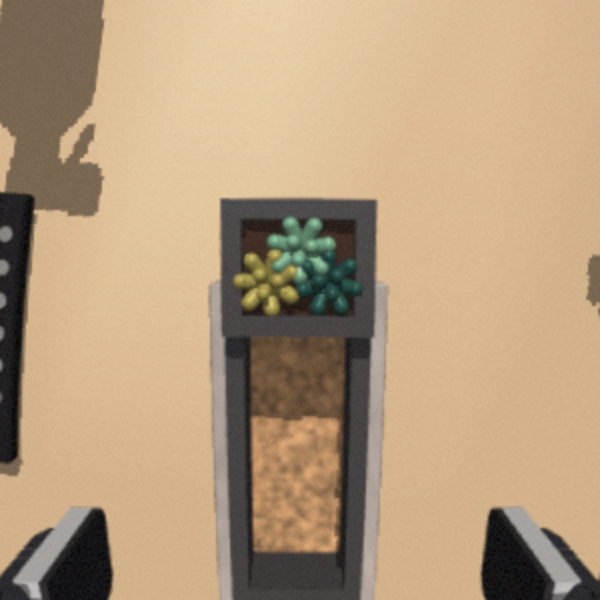

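Long box sits on the base: planted rim corners at crop (221,199) and (377,199), step edge (223,337) and (373,335), foot corners (210,285) and (387,285). I'll check it numerically while heading to the short box.

```bash
python3 - <<'E'
from h import *
np.set_printoptions(precision=4,suppress=True)
c=pickle.load(open("w6.pkl","rb"));f=lambda p:np.array(p)/2+[130-.25,-.25]
R=np.array([[np.cos(1.676),np.sin(1.676)],[-np.sin(1.676),np.cos(1.676)]])
for n,p,z in(("planted end",[(221,199),(377,199)],.128),("step",[(223,337),(373,335)],.128),("foot",[(210,285),(387,285)],.018)):
    P=cast("wrist",f(p),z,c);q=(P[:,:2]-[.565,-.034])@R.T;print(n,q.tolist(),q.mean(0))
E
```

```text
planted end [[-0.14329710386208386, -0.029035106576917845], [-0.14341416054045852, 0.030488667489298432]] [-0.1434  0.0007]
step [[-0.08952013924767839, -0.028875546162337968], [-0.09041148068625865, 0.0297017142651464]] [-0.09    0.0004]
foot [[-0.10315172245930541, -0.048462789805897855], [-0.10332723458899679, 0.049911563592524036]] [-0.1032  0.0007]
```

Request:
{"fn": "drive_tool", "kwargs": {
  "deltas": [
    {"grip":0,"x":-0.39,"y":0.06,"z":0,"spin":-1.97},
    {"grip":0,"x":-0.39,"y":0.06,"z":0,"spin":-1.97},
    {"grip":0,"x":-0.39,"y":0.06,"z":0,"spin":-1.97},
    {"grip":0,"x":-0.39,"y":0.06,"z":0,"spin":-1.97},
    {"grip":0,"x":-0.39,"y":0.06,"z":0,"spin":-1.97},
    {"grip":0,"x":-0.39,"y":0.06,"z":0,"spin":-1.97},
    {"grip":0,"x":-0.39,"y":0.06,"z":0,"spin":-1.97},
    {"grip":0,"x":-0.39,"y":0.06,"z":0,"spin":-1.97}
  ]
}}

```text
clock: 10.2
tool_pos: [0.4684, 0.2895, 0.2516]
tool_rot: [0.001, 0.992, -0.129, -0.002]
force: [0.3, -0.9, 0.7]
gripper_width: 0.0857
finger_force: 0.0
```

```bash
cat > sh.py <<'E'
from h import *
import sys
np.set_printoptions(precision=4,suppress=True)
o=get_obs();im,c=snap(sys.argv[1]);print(o["tool_pos"],o["tool_rot"],o["joint_pos"])
hsv=cv2.cvtColor(im,cv2.COLOR_RGB2HSV)
m=((hsv[:,:,2]<110)&(hsv[:,:,1]<90)).astype(np.uint8);m[250:]=0
n,l,s,ce=cv2.connectedComponentsWithStats(m)
for i in range(1,n):
    if s[i,4]<600: continue
    ct=max(cv2.findContours((l==i).astype(np.uint8),0,2)[0],key=cv2.contourArea)
    h=cv2.approxPolyDP(cv2.convexHull(ct),5,True)[:,0]
    print(s[i],h.tolist());P=cast("wrist",h,.05,c)
    print(P[:,:2].tolist(),np.linalg.norm(P-np.roll(P,-1,0),axis=1),P.mean(0))
    d=np.roll(P,-1,0)-P;print("edge yaws",np.arctan2(d[:,1],d[:,0]))
E
python3 sh.py w7
```

```text
[0.4684 0.2895 0.2516] [ 0.0008  0.9917 -0.1289 -0.0019] [0.3507 0.26   1.525  0.0004 1.3607 2.1799]
[ 419   13  141   94 5614] [[559, 13], [540, 72], [442, 104], [420, 31]]
[[0.6130642073010316, -0.1455333178715903], [0.5324843398851306, -0.07119198432986051], [0.5121230894878335, 0.09439090037679004], [0.59462623770032, 0.09971127111993344]] [0.1096 0.1668 0.0827 0.2459] [ 0.5631 -0.0057  0.05  ]
edge yaws [ 2.3964  1.6931  0.0644 -1.4958]
[ 168   62  125  160 4946] [[215, 62], [292, 191], [246, 221], [168, 94]]
[[0.6070239759041122, 0.3172056395885195], [0.458850651934546, 0.27643534584373575], [0.4398897811496292, 0.33121702354522753], [0.5906292881068429, 0.3729001694281506]] [0.1537 0.058  0.1564 0.0581] [0.5241 0.3244 0.05  ]
edge yaws [-2.8731  1.904   0.2698 -1.2845]
```

Request:
{"fn": "drive_tool", "kwargs": {
  "deltas": [
    {"grip":0,"x":0.045,"y":-0.048,"z":0,"spin":-0.536},
    {"grip":0,"x":0.045,"y":-0.048,"z":0,"spin":-0.536},
    {"grip":0,"x":0.045,"y":-0.048,"z":0.03,"spin":-0.536},
    {"grip":0,"x":0.045,"y":-0.048,"z":0.07,"spin":-0.536},
    {"grip":0,"x":0.045,"y":-0.048,"z":0.07,"spin":-0.536},
    {"grip":0,"x":0.045,"y":-0.048,"z":0.07,"spin":-0.536}
  ]
}}

```text
clock: 10.85
tool_pos: [0.5256, 0.3215, 0.1823]
tool_rot: [0.001, 0.991, 0.134, -0.002]
force: [0.6, -0.6, 0.2]
gripper_width: 0.085
finger_force: 0.0
```

```bash
python3 sh.py w8
```

```text
[0.5256 0.3215 0.1823] [ 0.0005  0.991   0.1335 -0.0022] [0.3682 0.4266 1.4581 0.0001 1.2615 1.6712]
[ 447    0   96   82 4113] [[453, 0], [517, 0], [542, 78], [491, 81], [474, 72], [447, 11]]
[[0.7441800584565079, 0.22180931684507285], [0.7858399608539616, 0.1503416406814262], [0.7200841044351296, 0.10130611857278327], [0.6864841717460324, 0.16564284799922524], [0.6862966141032776, 0.18617692351678067], [0.730143199511395, 0.22558516651882998]] [0.0827 0.082  0.0726 0.0205 0.059  0.0145] [0.7255 0.1751 0.05  ]
edge yaws [-1.043  -2.5008  2.0521  1.5799  0.7321 -0.2628]
[ 518    0   42   74 2458] [[524, 3], [542, 0], [559, 16], [556, 73], [541, 70], [525, 51], [518, 30]]
[[0.7880277734019477, 0.14070159520451408], [0.8080645036066034, 0.11550272964745631], [0.8048571687423189, 0.08681675181247583], [0.736000062207169, 0.0811444375748539], [0.7275382956393225, 0.10474662211644564], [0.7356613150709767, 0.13117039707921135], [0.7528086387730004, 0.14433267153182788]] [0.0322 0.0289 0.0691 0.0251 0.0276 0.0216 0.0354] [0.7647 0.1149 0.05  ]
edge yaws [-0.899  -1.6821 -3.0594  1.915   1.2726  0.6547 -0.1027]
[ 235  104   78  146 5097] [[311, 106], [306, 249], [237, 249], [236, 104]]
[[0.6070312046413143, 0.3169961316828028], [0.49191486991762423, 0.28717328958001404], [0.4761634492012231, 0.34414178196420797], [0.5931939905888999, 0.3738950916130603]] [0.1189 0.0591 0.1208 0.0586] [0.5421 0.3306 0.05  ]
edge yaws [-2.8881  1.8406  0.249  -1.3322]
[ 483  184   77   66 3240] [[503, 184], [559, 213], [559, 249], [483, 249]]
[[0.6008030523654305, 0.11778314102795645], [0.5980076874578556, 0.015117940597341673], [0.5596410450011855, -0.012508495669523556], [0.5337250377523403, 0.11181670403006341]] [0.1027 0.0473 0.127  0.0673] [0.573  0.0581 0.05  ]
edge yaws [-1.598  -2.5175  1.7763  0.0887]
```

Request:
{"fn": "drive_tool", "kwargs": {
  "deltas": [
    {"grip":0,"x":-0.001,"y":-0.004,"z":0.03,"spin":0.01},
    {"grip":0,"x":-0.001,"y":-0.004,"z":0.08,"spin":0.01},
    {"grip":0,"x":-0.001,"y":-0.004,"z":0.12,"spin":0.01},
    {"grip":0,"x":-0.001,"y":-0.004,"z":0.14,"spin":0.01},
    {"grip":0,"x":-0.001,"y":-0.004,"z":0.147,"spin":0.01},
    {"grip":0,"x":-0.001,"y":-0.004,"z":0.147,"spin":0.01}
  ]
}}

```text
clock: 11.5
tool_pos: [0.5254, 0.3259, 0.0377]
tool_rot: [-0.0, 0.992, 0.129, 0.001]
force: [0.4, 0.0, 0.8]
gripper_width: 0.0849
finger_force: 0.0
```

Request:
{"fn": "drive_tool", "kwargs": {
  "deltas": [
    {"grip":1,"x":0,"y":0,"z":0,"spin":0},
    {"grip":1,"x":0,"y":0,"z":0,"spin":0},
    {"grip":1,"x":0,"y":0,"z":0,"spin":0},
    {"grip":1,"x":0,"y":0,"z":0,"spin":0},
    {"grip":1,"x":0,"y":0,"z":0,"spin":0},
    {"grip":1,"x":0,"y":0,"z":0,"spin":0}
  ],
  "squeeze": 50
}}

```text
clock: 12.1
tool_pos: [0.5262, 0.3263, 0.0394]
tool_rot: [-0.001, 0.992, 0.13, 0.002]
force: [0.3, -1.0, 5.4]
gripper_width: 0.0587
finger_force: 56.1
```

Request:
{"fn": "drive_tool", "kwargs": {
  "deltas": [
    {"grip":1,"x":0,"y":0,"z":-0.03,"spin":0},
    {"grip":1,"x":0,"y":0,"z":-0.07,"spin":0},
    {"grip":1,"x":0,"y":0,"z":-0.115,"spin":0.1},
    {"grip":1,"x":0,"y":0.02,"z":-0.15,"spin":0.24},
    {"grip":1,"x":-0.01,"y":0.05,"z":-0.165,"spin":0.38},
    {"grip":1,"x":-0.02,"y":0.09,"z":-0.165,"spin":0.52},
    {"grip":1,"x":-0.03,"y":0.13,"z":-0.165,"spin":0.66},
    {"grip":1,"x":-0.03,"y":0.16,"z":-0.165,"spin":0.8}
  ]
}}

```text
clock: 12.9
tool_pos: [0.5357, 0.1613, 0.2027]
tool_rot: [0.0, 0.963, -0.269, 0.0]
force: [0.5, -0.1, -3.2]
gripper_width: 0.059
finger_force: 55.7
```

Request:
{"fn": "drive_tool", "kwargs": {
  "deltas": [
    {"grip":1,"x":0.025,"y":0.03,"z":0,"spin":0.14},
    {"grip":1,"x":0.05,"y":0.06,"z":0,"spin":0.28},
    {"grip":1,"x":0.075,"y":0.09,"z":0,"spin":0.42},
    {"grip":1,"x":0.1,"y":0.12,"z":0,"spin":0.56},
    {"grip":1,"x":0.12,"y":0.145,"z":0,"spin":0.7},
    {"grip":1,"x":0.129,"y":0.156,"z":0,"spin":0.84},
    {"grip":1,"x":0.129,"y":0.156,"z":0,"spin":0.925},
    {"grip":1,"x":0.129,"y":0.156,"z":0,"spin":0.925}
  ]
}}

```text
clock: 13.7
tool_pos: [0.5672, -0.0374, 0.2022]
tool_rot: [-0.0, 0.743, -0.669, 0.0]
force: [0.4, 0.4, -3.2]
gripper_width: 0.059
finger_force: 55.7
```

```bash
python3 - <<'E'
from h import *
np.set_printoptions(precision=4,suppress=True)
o=get_obs();im,c=snap("w9");print(o["tool_pos"],o["tool_rot"],o["joint_pos"])
q=o["tool_rot"];print("psi",2*np.arctan2(q[2],q[1]))
cv2.imwrite("pics/w9c.png",cv2.resize(im[:300,130:430,::-1],None,fx=2,fy=2,interpolation=cv2.INTER_CUBIC))
E
```

```text
[ 0.5672 -0.0374  0.2022] [-0.0001  0.743  -0.6692  0.0001] [-0.2621  0.3255  1.5589  0.0001  1.257   2.775 ]
psi -1.466365175403532
```

View pics/w9c.png

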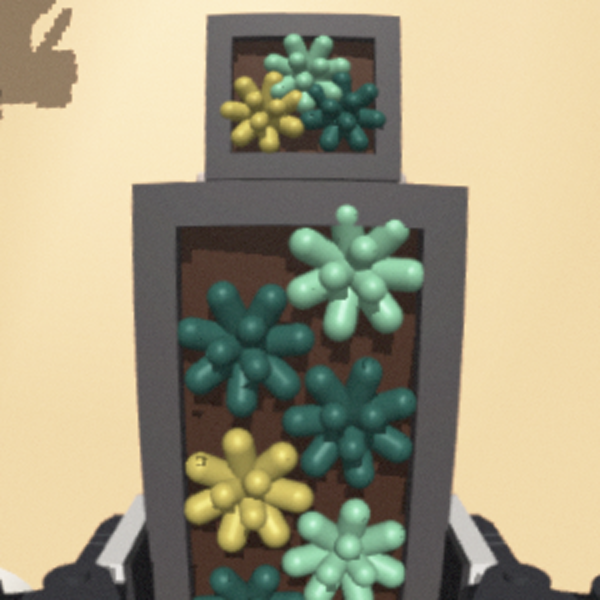

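Held short box end corners at crop (133,185) and (467,187); long box planted end corners (207,15) and (400,16), step edge near row 180.

```bash
python3 - <<'E'
from h import *
np.set_printoptions(precision=4,suppress=True)
c=pickle.load(open("w9.pkl","rb"));f=lambda p:np.array(p)/2+[130-.25,-.25]
R=np.array([[np.cos(1.676),np.sin(1.676)],[-np.sin(1.676),np.cos(1.676)]])
for n,p,z in(("long end",[(207,14),(400,16)],.128),("short end",[(133,185),(467,187)],.213),("step",[(205,181),(401,181)],.128)):
    P=cast("wrist",f(p),z,c);q=(P[:,:2]-[.565,-.034])@R.T;print(n,q.tolist(),q.mean(0),np.linalg.norm(P[0]-P[1]),np.arctan2(*(P[1]-P[0])[1::-1])-3.247+2*np.pi)
E
```

```text
long end [[-0.14331339719706687, -0.029190376280963482], [-0.14286268284421655, 0.030242417132630213]] [-0.1431  0.0005] 0.059434502407025934 -0.00778712481364785
short end [[-0.08032693854583772, -0.030331167148222926], [-0.08002813410284705, 0.028422997169046848]] [-0.0802 -0.001 ] 0.05875492412313957 -0.005289301949950698
step [[-0.0888781118505548, -0.02934937336070863], [-0.08900686625774722, 0.030013755407719975]] [-0.0889  0.0003] 0.059363268397843526 0.0019652523209998662
```

Request:
{"fn": "drive_tool", "kwargs": {
  "deltas": [
    {"grip":1,"x":0,"y":0.0013,"z":0.015,"spin":0},
    {"grip":1,"x":0,"y":0.0013,"z":0.03,"spin":0},
    {"grip":1,"x":0,"y":0.0013,"z":0.038,"spin":0},
    {"grip":1,"x":0,"y":0.0013,"z":0.041,"spin":0},
    {"grip":1,"x":0,"y":0.0013,"z":0.0425,"spin":0},
    {"grip":1,"x":0,"y":0.0013,"z":0.0425,"spin":0}
  ]
}}

```text
clock: 14.35
tool_pos: [0.5664, -0.0368, 0.1597]
tool_rot: [-0.0, 0.744, -0.668, 0.0]
force: [0.2, 0.0, -2.7]
gripper_width: 0.0592
finger_force: 55.8
```

Request:
{"fn": "drive_tool", "kwargs": {
  "deltas": [
    {"grip":1,"x":0,"y":0,"z":0.0005,"spin":0},
    {"grip":1,"x":0,"y":0,"z":0.001,"spin":0},
    {"grip":1,"x":0,"y":0,"z":0.001,"spin":0}
  ]
}}

```text
clock: 14.65
tool_pos: [0.5662, -0.0369, 0.1586]
tool_rot: [-0.0, 0.744, -0.668, 0.0]
force: [-0.5, 0.7, -2.0]
gripper_width: 0.0589
finger_force: 55.8
```

Request:
{"fn": "drive_tool", "kwargs": {
  "deltas": [
    {"grip":1,"x":0,"y":0,"z":0.0005,"spin":0},
    {"grip":1,"x":0,"y":0,"z":0.0005,"spin":0}
  ]
}}

```text
clock: 14.85
tool_pos: [0.5661, -0.0369, 0.1578]
tool_rot: [0.0, 0.744, -0.668, -0.0]
force: [-0.7, -0.3, -3.1]
gripper_width: 0.0592
finger_force: 55.8
```

Request:
{"fn": "drive_tool", "kwargs": {
  "deltas": [
    {"grip":1,"x":0.002,"y":0,"z":0,"spin":0},
    {"grip":1,"x":0.004,"y":0,"z":0,"spin":0},
    {"grip":1,"x":0.006,"y":0,"z":0,"spin":0},
    {"grip":1,"x":0.007,"y":0,"z":0,"spin":0},
    {"grip":1,"x":0.007,"y":0,"z":0,"spin":0}
  ]
}}

```text
clock: 15.35
tool_pos: [0.5669, -0.0441, 0.1578]
tool_rot: [0.0, 0.744, -0.669, -0.0]
force: [-0.2, 0.7, -4.1]
gripper_width: 0.059
finger_force: 55.8
```

Request:
{"fn": "drive_tool", "kwargs": {
  "deltas": [
    {"grip":1,"x":0.0005,"y":0,"z":0,"spin":0},
    {"grip":1,"x":0.0005,"y":0,"z":0,"spin":0}
  ]
}}

```text
clock: 15.55
tool_pos: [0.5669, -0.0443, 0.1578]
tool_rot: [-0.0, 0.744, -0.668, 0.0]
force: [0.1, 0.3, -3.6]
gripper_width: 0.0589
finger_force: 55.8
```

```bash
python3 - <<'E'
from h import *
F=[]
o=get_obs();im,c=snap("w10");F.append(o["force"])
for i in range(4): snap("tmp");F.append(get_obs()["force"])
print(np.mean(F,0).round(2),o["tool_pos"],o["moment"])
# row profile down middle columns near the end faces, outside plants
g=cv2.cvtColor(im,cv2.COLOR_RGB2GRAY)
for x in (232,240,248,300,308,316): print(x,g[40:130,x].tolist())
E
```

```text
[-0.15  0.07 -3.08] [ 0.56689109 -0.04432327  0.15781682] [-0.00457701 -0.01493799 -0.00382297]
232 [99, 98, 99, 99, 113, 162, 184, 193, 196, 180, 161, 142, 123, 107, 90, 81, 91, 95, 95, 95, 94, 96, 95, 96, 95, 95, 97, 94, 96, 92, 93, 94, 94, 97, 94, 93, 95, 93, 94, 92, 91, 94, 94, 93, 93, 93, 93, 93, 94, 93, 92, 91, 90, 92, 87, 95, 93, 92, 92, 90, 90, 93, 93, 91, 90, 89, 91, 90, 94, 90, 87, 90, 85, 41, 44, 44, 41, 39, 38, 43, 45, 43, 38, 41, 47, 44, 50, 60, 62, 65]
240 [78, 78, 75, 72, 75, 112, 175, 180, 176, 169, 160, 144, 125, 114, 94, 84, 76, 72, 79, 129, 171, 187, 191, 203, 208, 206, 185, 161, 141, 125, 104, 88, 78, 66, 51, 45, 47, 65, 90, 92, 93, 92, 95, 96, 96, 91, 91, 92, 90, 91, 93, 93, 90, 91, 91, 93, 94, 91, 91, 92, 93, 92, 90, 92, 90, 90, 89, 91, 89, 87, 89, 87, 76, 42, 42, 41, 42, 39, 39, 39, 36, 38, 43, 45, 41, 41, 42, 56, 60, 61]
248 [194, 203, 189, 164, 146, 125, 106, 87, 79, 75, 73, 74, 84, 108, 150, 165, 161, 150, 135, 122, 106, 89, 99, 125, 127, 109, 95, 84, 70, 55, 47, 44, 43, 44, 48, 43, 55, 69, 88, 97, 95, 93, 94, 92, 92, 93, 94, 91, 93, 94, 94, 90, 93, 92, 92, 
[... 609 characters left out ...]
07, 90, 80, 69, 58, 51, 40, 34, 38, 44, 45, 43, 38, 35, 41, 41, 43, 43, 47, 43, 48, 53, 91, 94, 96, 95, 96, 95, 98, 93, 94, 97, 95, 92, 87, 94, 93, 92, 94, 91, 96, 91, 91, 94, 93, 92, 93, 97, 109, 127, 134, 138, 125, 114, 93, 88, 98, 120, 125, 131, 131, 130, 143, 164, 168, 173, 171, 166, 159, 149, 137, 125, 113, 97]
316 [73, 79, 79, 73, 70, 59, 53, 46, 38, 41, 50, 51, 51, 55, 66, 61, 55, 50, 44, 44, 63, 78, 82, 87, 89, 98, 105, 109, 112, 107, 83, 69, 65, 57, 39, 37, 36, 50, 84, 94, 97, 96, 93, 91, 93, 94, 95, 91, 94, 89, 91, 90, 93, 94, 89, 92, 93, 92, 92, 91, 93, 91, 91, 88, 88, 90, 89, 91, 90, 91, 91, 90, 85, 78, 86, 97, 126, 143, 150, 161, 172, 177, 176, 172, 167, 159, 147, 133, 118, 101]
```

```bash
python3 - <<'E'
from h import *
R=np.array([[np.cos(1.676),np.sin(1.676)],[-np.sin(1.676),np.cos(1.676)]])
def bx(k,uv,z): return ((cast("wrist",[uv],z,pickle.load(open(k+".pkl","rb")))[0,:2]-[.565,-.034])@R.T).round(4)
S=bx("w10",(240,112.3),.1684);L=bx("w10",(240,77.5),.128);print(S,L,"gap",S[0]-L[0]-.016)
# sanity on w9: same features (z .213), gap there measured by outer corners ~9
g=cv2.cvtColor(cv2.imread("pics/w9.png"),cv2.COLOR_BGR2GRAY)
print(g[60:130,240].tolist());print(g[90:94+10,[196,198,200,202]].T.tolist())
E
```

```text
[-0.0794 -0.0139] [-0.0973 -0.0186] gap 0.001899999999999999
[102, 99, 101, 99, 100, 98, 99, 102, 98, 98, 101, 100, 101, 99, 97, 97, 96, 97, 94, 98, 100, 100, 96, 97, 95, 98, 95, 94, 96, 80, 85, 97, 98, 97, 94, 95, 93, 97, 95, 95, 96, 94, 92, 94, 98, 96, 93, 93, 97, 95, 93, 91, 76, 49, 43, 48, 44, 46, 42, 42, 45, 44, 45, 40, 45, 56, 64, 66, 66, 63]
[[230, 218, 143, 121, 122, 120, 127, 135, 130, 131, 140, 139, 134, 129], [230, 207, 114, 96, 90, 91, 92, 92, 92, 94, 94, 89, 91, 92], [231, 204, 112, 92, 93, 93, 90, 93, 91, 94, 91, 91, 92, 94], [232, 198, 111, 93, 91, 98, 95, 90, 93, 93, 95, 92, 93, 92]]
```

Request:
{"fn": "drive_tool", "kwargs": {
  "deltas": [
    {"grip":1,"x":0.0005,"y":0,"z":0,"spin":0},
    {"grip":1,"x":0.001,"y":0,"z":0,"spin":0},
    {"grip":1,"x":0.001,"y":0,"z":0,"spin":0}
  ]
}}

```text
clock: 16.1
tool_pos: [0.567, -0.0454, 0.1578]
tool_rot: [0.0, 0.744, -0.668, 0.0]
force: [-0.3, 0.0, -3.5]
gripper_width: 0.0589
finger_force: 55.8
```

Request:
{"fn": "drive_tool", "kwargs": {
  "deltas": [
    {"grip":1,"x":0.0004,"y":0,"z":0,"spin":0},
    {"grip":1,"x":0.0004,"y":0,"z":0,"spin":0}
  ]
}}

```text
clock: 16.3
tool_pos: [0.5671, -0.0458, 0.1578]
tool_rot: [-0.0, 0.744, -0.668, 0.0]
force: [0.7, -0.4, -2.9]
gripper_width: 0.0593
finger_force: 55.8
```

Request:
{"fn": "drive_tool", "kwargs": {
  "deltas": [
    {"grip":1,"x":0.0004,"y":0,"z":0,"spin":0},
    {"grip":1,"x":0.0004,"y":0,"z":0,"spin":0}
  ]
}}

```text
clock: 16.5
tool_pos: [0.5671, -0.0461, 0.1578]
tool_rot: [-0.0, 0.744, -0.668, -0.0]
force: [-0.3, -0.8, -3.2]
gripper_width: 0.0589
finger_force: 55.8
```

```bash
cat > gap.py <<'E'
from h import *
import sys
R=np.array([[np.cos(1.676),np.sin(1.676)],[-np.sin(1.676),np.cos(1.676)]])
F=[get_obs()["force"]];im,c=snap(sys.argv[1])
for i in range(2): grab_frame("wrist");F.append(get_obs()["force"])
print("F",np.mean(F,0).round(2),get_obs()["tool_pos"].round(4))
for k in ("w10",sys.argv[1]):
  c=pickle.load(open(k+".pkl","rb"));g=cv2.GaussianBlur(cv2.cvtColor(cv2.imread(f"pics/{k}.png"),cv2.COLOR_BGR2GRAY),(5,1),0).astype(float)
  bx=lambda uv,z:((cast("wrist",[uv],z,c)[0,:2]-[.565,-.034])@R.T)
  # outer end of long (bright->dark), inner pocket edge, short inner edge
  out=[]
  for x in (240,244,316):
    col=g[:,x];d=np.diff(col)
    e0=np.argmin(d[:40])+.5; 
    r=[y for y in range(60,110) if d[y:y+3].sum()>25]
    s=[y for y in range(95,125) if d[y]<-15]
    out.append((x,e0,round(bx((x,e0),.128)[0],4),r[-1:],s[:1]))
  print(k,out)
E
python3 gap.py w11
```

```text
F [ 0.24 -0.83 -2.83] [ 0.5671 -0.0461  0.1578]
w10 [(240, np.float64(3.5), np.float64(-0.1351), [77], [112]), (244, np.float64(3.5), np.float64(-0.1351), [77], [111]), (316, np.float64(3.5), np.float64(-0.1352), [77], [])]
w11 [(240, np.float64(6.5), np.float64(-0.1353), [81], [111]), (244, np.float64(6.5), np.float64(-0.1353), [80], [111]), (316, np.float64(7.5), np.float64(-0.1349), [81], [])]
```

Request:
{"fn": "drive_tool", "kwargs": {
  "deltas": [
    {"grip":1,"x":0.0004,"y":0,"z":0,"spin":0},
    {"grip":1,"x":0.0004,"y":0,"z":0,"spin":0}
  ]
}}

```text
clock: 16.85
tool_pos: [0.5671, -0.0465, 0.1578]
tool_rot: [-0.0, 0.744, -0.668, -0.0]
force: [0.2, 1.0, -2.5]
gripper_width: 0.0591
finger_force: 55.8
```

Request:
{"fn": "drive_tool", "kwargs": {
  "deltas": [
    {"grip":1,"x":0.0004,"y":0,"z":0,"spin":0},
    {"grip":1,"x":0.0004,"y":0,"z":0,"spin":0}
  ]
}}

```text
clock: 17.05
tool_pos: [0.5671, -0.0466, 0.1578]
tool_rot: [-0.0, 0.744, -0.668, -0.0]
force: [-0.3, 2.0, -2.8]
gripper_width: 0.0592
finger_force: 55.8
```

```bash
python3 gap.py w12
```

```text
F [-0.28  1.5  -2.31] [ 0.5671 -0.0467  0.1578]
w10 [(240, np.float64(3.5), np.float64(-0.1351), [77], [112]), (244, np.float64(3.5), np.float64(-0.1351), [77], [111]), (316, np.float64(3.5), np.float64(-0.1352), [77], [])]
w12 [(240, np.float64(7.5), np.float64(-0.1352), [81], [112]), (244, np.float64(7.5), np.float64(-0.1352), [81], [111]), (316, np.float64(7.5), np.float64(-0.1353), [82], [])]
```

The short box touches the step (+1.5 N) and the long box has not moved. I'll relax, lower and release.

Request:
{"fn": "drive_tool", "kwargs": {
  "deltas": [
    {"grip":1,"x":-0.0003,"y":0,"z":0.0005,"spin":0},
    {"grip":1,"x":-0.0003,"y":0,"z":0.0005,"spin":0},
    {"grip":1,"x":-0.0003,"y":0,"z":0.0005,"spin":0}
  ]
}}

```text
clock: 17.5
tool_pos: [0.5671, -0.0465, 0.1575]
tool_rot: [-0.0, 0.744, -0.668, 0.0]
force: [-1.9, 2.2, 0.4]
gripper_width: 0.059
finger_force: 56.2
```

Request:
{"fn": "drive_tool", "kwargs": {
  "deltas": [
    {"grip":1,"x":0,"y":0,"z":0.0005,"spin":0},
    {"grip":1,"x":0,"y":0,"z":0.0005,"spin":0},
    {"grip":1,"x":0,"y":0,"z":0.0005,"spin":0}
  ]
}}

```text
clock: 17.8
tool_pos: [0.5671, -0.0464, 0.1574]
tool_rot: [-0.0, 0.744, -0.668, 0.0]
force: [-2.9, 4.3, 5.2]
gripper_width: 0.059
finger_force: 56.7
```

Request:
{"fn": "drive_tool", "kwargs": {
  "deltas": [
    {"grip":1,"x":0,"y":0,"z":-0.0005,"spin":0},
    {"grip":1,"x":0,"y":0,"z":-0.0005,"spin":0},
    {"grip":0,"x":0,"y":0,"z":-0.0005,"spin":0},
    {"grip":0,"x":0,"y":0,"z":-0.0005,"spin":0},
    {"grip":0,"x":0,"y":0,"z":-0.0005,"spin":0},
    {"grip":0,"x":0,"y":0,"z":-0.0005,"spin":0}
  ],
  "squeeze": 20
}}

```text
clock: 18.4
tool_pos: [0.5673, -0.0469, 0.1572]
tool_rot: [0.0, 0.744, -0.669, 0.0]
force: [-0.7, -1.1, 0.1]
gripper_width: 0.0855
finger_force: 0.0
```

Request:
{"fn": "drive_tool", "kwargs": {
  "deltas": [
    {"grip":0,"x":0,"y":0,"z":-0.02,"spin":0},
    {"grip":0,"x":0,"y":0,"z":-0.06,"spin":0},
    {"grip":0,"x":0,"y":0,"z":-0.1,"spin":0},
    {"grip":0,"x":0,"y":0,"z":-0.12,"spin":0},
    {"grip":0,"x":0,"y":0,"z":-0.12,"spin":0},
    {"grip":0,"x":0,"y":0,"z":-0.12,"spin":0}
  ]
}}

```text
clock: 19.0
tool_pos: [0.567, -0.0467, 0.277]
tool_rot: [0.0, 0.744, -0.668, 0.0]
force: [-0.8, -0.2, -1.0]
gripper_width: 0.0855
finger_force: 0.0
```

```bash
python3 - <<'E'
from h import *
im,c=snap("w13");print(get_obs()["tool_pos"],get_obs()["force"])
R=np.array([[np.cos(1.676),np.sin(1.676)],[-np.sin(1.676),np.cos(1.676)]])
bx=lambda uv,z:((cast("wrist",uv,z,c)[:,:2]-[.565,-.034])@R.T).round(4)
g=cv2.GaussianBlur(cv2.cvtColor(im,cv2.COLOR_RGB2GRAY),(3,3),0).astype(int)
# edges along columns near the middle, and left/right sides along rows
for x in(255,300):
    d=np.abs(g[2:,x]-g[:-2,x]);print(x,[(y+1,int(g[y,x]),int(g[y+2,x])) for y in range(1,240) if d[y]>25 and d[y]>=d[max(0,y-3):y+4].max()])
for y in range(90,250,20):
    row=g[y];lo=[x for x in range(170,400) if row[x]<115];b=bx([(lo[0]-.5,y),(lo[-1]+.5,y)],.168 ) if lo else None
    print(y,lo[0],lo[-1],b.tolist(),b.mean(0))
E
```

```text
[ 0.5665183  -0.04652364  0.2759495 ] [ 0.53101572  0.13234962 -0.22858447]
255 [(46, 197, 109), (55, 81, 46), (71, 69, 107), (75, 102, 69), (80, 85, 150), (85, 114, 73), (89, 69, 131), (94, 133, 84), (117, 77, 48), (151, 52, 82), (176, 73, 136), (186, 96, 145), (193, 114, 57), (227, 52, 83), (232, 88, 60)]
300 [(46, 195, 113), (55, 85, 47), (95, 81, 55), (99, 45, 74), (116, 88, 128), (126, 101, 154), (130, 145, 116), (135, 115, 144), (143, 113, 61), (169, 56, 82), (195, 66, 121), (204, 100, 154), (211, 125, 71)]
90 244 314 [[-0.1014, -0.0252], [-0.1016, 0.0252]] [-0.1015  0.    ]
110 238 320 [[-0.087, -0.0295], [-0.0872, 0.0296]] [-8.71e-02  5.00e-05]
130 238 319 [[-0.0726, -0.0296], [-0.0727, 0.029]] [-0.07265 -0.0003 ]
150 238 319 [[-0.0581, -0.0298], [-0.0582, 0.0293]] [-0.05815 -0.00025]
170 238 318 [[-0.0434, -0.0301], [-0.0436, 0.0289]] [-0.0435 -0.0006]
190 239 318 [[-0.0285, -0.0297], [-0.0286, 0.0293]] [-0.02855 -0.0002 ]
210 239 317 [[-0.0132, -0.0301], [-0.0133, 0.0291]] [-0.01325 -0.0005 ]
230 239 316 [[0.0027, -0.0307], [0.0025, 0.0289]] [ 0.0026 -0.0009]
```

```bash
python3 - <<'E'
from h import *
c=pickle.load(open("w13.pkl","rb"))
R=np.array([[np.cos(1.676),np.sin(1.676)],[-np.sin(1.676),np.cos(1.676)]])
bx=lambda uv,z:((cast("wrist",uv,z,c)[:,:2]-[.565,-.034])@R.T).round(4)
L=bx([(278,46)],.128)[0,0]+.09; S=bx([(278,117)],.168)[0,0]-.008+.08
print("long",L,"short",S,"rel",L-S)
g=grab_frame("scene");cv2.imwrite("pics/end.png",g[:,:,::-1]);a=cv2.imread("pics/s.png").astype(int)
d=(np.abs(a-g[:,:,::-1]).max(2)>45).astype(np.uint8);d=cv2.morphologyEx(d,cv2.MORPH_OPEN,np.ones((3,3)))
n,l,s,ce=cv2.connectedComponentsWithStats(d);print([(s[i].tolist()) for i in range(1,n) if s[i,4]>60])
E
```

```text
long -0.0532 short -0.0097 rel -0.0435
[[0, 0, 138, 221, 12751], [153, 0, 235, 237, 21561], [120, 85, 9, 11, 65], [136, 118, 16, 17, 202], [124, 120, 10, 11, 76], [256, 170, 56, 71, 1686], [310, 188, 21, 15, 211], [187, 259, 82, 47, 2271]]
```

```bash
python3 -c "
from station import *
print(get_obs()['clock'],job_done())"
```

```text
the job is handed in; nothing more can be done
19.1 None
```

The planter is built and handed in at 19.1 s. By my last image the long box sits 53 mm to the -x side of the base's centre (target 54), the short box is 43.5 mm along from the long box (target 44), and the sides are flush to about 1 mm. No verdict came back.

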